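# Clamp the lid of a standing tool case with its draw latch

### The arm

A 7-joint arm with a two-finger parallel gripper is mounted at the origin on a cart in front of the work surface, level with it; the furniture and walls round the work are solid. World frame = base frame: x ahead of the robot, y to its left, z up, the work surface at z = 0. Lengths are in mm, angles in rad, forces in N, time in s.
With the tool pointing down it reaches from about 425 to 825 mm from the base axis. Payload 3.6 kg.
Tool frame: the origin (TCP) lies at the very end of the fingers, on their centre line; the grasp point (between the pads) lies 19 mm behind it; z points along the fingers, y is the line along which they close (so a half turn about z gives the same grasp; the last joint's range is limited). The gripper opens to 85 mm and grips with 20 to 120 N. Pads are 22 mm wide; open, the fingers measure 114 mm over their backs; the gripper's body (76 mm by 85 mm) begins 54 mm behind the grasp point. The pads swing forward as they close: fully open they stand 13 mm farther back than shut.
Start: joints at [-1.258, 0.615, -0.013, 1.423, 0.008, 1.103, -0.04], TCP at [215.997, 613.032, 231.297] pointing down, gripper open.
Joint ranges: [-3.12, 3.12], [-0.3, 2.06], [-1.34, 1.32], [0.26, 2.42], [-1.36, 4.5], [0.01, 1.98], [-2.84, 2.84]. Speed limits (rad/s): [2.79, 2.79, 3.14, 3.14, 3.14, 3.14, 3.14].

### API

Orientations are given as a rotation vector (axis times angle).
In Python, from bench import ctrl gives the robot as it stands. Calls block until the motion is done:
- ctrl.move_to(position, orientation): joint-space move of the TCP to a pose.
- ctrl.move_linear(position, rot=None, v=150): straight line of the TCP; rot=None keeps the orientation; v is the mean speed in mm/s.
- ctrl.goto_joints(angles): joint-space move.
- ctrl.move_gripper(opening, f_grip=None): opening from 0.0 (shut) to 1.0 (fully open); f_grip is the grip in N (None keeps the last); returns when the fingers have stopped.
- ctrl.pause(seconds).
- ctrl.ik(position, orientation): joint angles nearest the present ones, or None.
- ctrl.read_state(): the state.
- ctrl.grab_frame(name): name is "scene" or "top" or "wrist"; returns the picture (384x512x3 uint8, blue, green, red); there is no depth.
- ctrl.camera_info(name): a dict with "mtx" (3x3 intrinsics, pixels), "dist" ([k1, k2, p1, p2, k3] as OpenCV has them; the pictures are not rectified), "T" (4x4, takes a point from camera to world coordinates); the wrist camera has in their place "tool_from_camera" (4x4, takes a point from camera to tool coordinates, whose origin is the TCP and whose axes are the flange's). Camera axes: x right, y up, looking along -z (the intrinsics and any distortion apply to the point x, -y, -z); pixel columns grow to the right and rows downward; lengths in mm; the calibration is good to about 2 mm. A picture is of the moment at which its call begins: read the wrist's pose just before it. camera_info takes no time and is no camera call.
A pose or a line that the arm cannot do raises ctrl.PlanningError and nothing moves.
- ctrl.job_done(): hands the job in; it is judged then, once.
The state is a dict: "t": time; "joints": joint angles; "joint_vel": joint speeds; "joint_efforts": joint torques, N m; "ee_pos": TCP position; "ee_rot": TCP orientation; "wrist_force": force on the tool from outside, world axes, zero at the start; "wrist_torque": the same for the moment, N m; "width": opening from 0.0 (shut) to 1.0 (fully open); "grip_force": force on a finger pad.
Only numpy, scipy, OpenCV 4.12 (cv2) and the standard library are available. Lean on these libraries where they do the work, as an engineer would, in place of code of your own. Each camera call takes 0.05 s, during which the arm holds its last target. There are 200 camera calls.

### The job

The lid of the wooden tool case standing on the bench is slightly ajar. Hook the loop of its draw latch over the keeper on the lid and throw the lever over until it snaps down flat, so that the lid is clamped shut and stays so. Leave the things standing around the case where they are.

Things in the scene. Friction and masses are not known exactly. Their poses are not given: they have to be found in the camera images.
- case: Wooden case, 220 mm wide (y), standing on its hinge edge in a cradle fixed to the bench; it cannot move. Origin: on the bench, below the seam of its two shells. z up, x from the lid side to the back. Seam at x = 0; back shell x = 2 to 58 mm, lid shell x = -44 to -2 mm; both tops flat at z = 120 mm. The latch is on top, at y = 0, and moves only in the case's x-z plane. Steel handle at the +y end.
- lever_pivot (a point): Axis (along the case's y) of the latch lever, at x = 22, z = 138 mm in the case's frame, on the back shell. The pivot of the loop goes through the lever 16 mm from here; seen from here it lies at the angle (lever - 0.25 rad) above +x.
- lever (a joint): Lever angle (rad). 0: closed, flat towards +x of the case; grows as it is raised and swung over towards the lid; 1.57 upright, stop 2.4. Friction of 0.035 N m holds it where left. With the loop hooked and seated it stands at about 1.2 to 1.6; throwing it takes about 5 N at the tip, and below about 0.35 it is past dead centre and from about 0.25 snaps down by itself and holds.
- lever_tip (a point): Free end of the lever (middle of its width): a steel strip 24 mm wide, 5 mm thick, 70 mm long from the pivot, the last 20 mm turned slightly up.
- bail (a joint): Angle of the wire loop relative to the lever (rad), 0 to 3.9: seen from its pivot the loop points at the angle (lever + bail) above +x, turning over towards the lid as it grows (sum 1.57: upright; 3.14: level, pointing to the lid side). Slight friction: it stands where left when near upright, falls when near level.
- bail_bar (a point): Middle of the loop's cross bar: a round bar 6 mm thick and 42 mm long (along the case's y), 62 mm from the loop's pivot. The two legs are 42 mm apart and pass either side of the keeper and the lever.
- bail_tab (a point): Middle of the rolled end of the loop's finger tab: a roll 12 mm thick, 26 mm long along the case's y, with domed ends, carried by a 13 mm wide tongue 22 mm out from the middle of the cross bar, bent 35 degrees upward (when the loop is level). Pinched from above across its two domed ends, the loop turns freely between the fingers, and pulling it brings the lever along.
- keeper_seat (a point): Where the middle of the cross bar lies when hooked: in the keeper's mouth, open to the lid side (-x), 13 mm above the lid's top. Keeper 14 mm wide (y), 22 mm tall; its foot is 9 mm high and reaches 19 mm in front of the seat, its lip, underside 17.5 mm above the lid, 4 mm. To hook, the bar comes down in front of the lip, 8 to 16 mm beyond the seat (lever beyond about 1.7 rad), then is drawn back.
- lid (a joint): Opening angle of the lid about the bottom of the seam (rad). About 0.054 when the rubber seal pushes it ajar (a gap of some 6 mm at the top); about 0.018 when clamped by the latch; it springs back if not held.
- wax_block: Pale wax block, 40x56x20 mm, bystander in front of the case; origin under its centre.
- tape_spool: Spool of green tape, 53 mm across, 20 mm high, bystander in front of the case; origin under its centre.
- glue_pot: Dark glue pot, 68 mm across, 66 mm high, bystander behind the case; origin under its centre.
- mallet: Wooden mallet, 254 mm long, lying to the right of the case, bystander. Beyond it a light bulb hangs from the ceiling at about x = 0.67, y = -0.01 (70 mm across), its bottom 0.27 m above the bench: keep the arm clear of it.

How it is judged (in metres and radians):
At the end, for the whole second after the job is handed in: The lever lies flat (below 0.15 rad) and at rest, the loop's cross bar is hooked in the keeper (within 8 mm of its seat), the lid is drawn shut (below 0.03 rad), and the wax block, tape spool, glue pot and mallet are within 30 mm of where they stood (value of joint lever below 0.15 rad and velocity of joint lever below 0.2 rad/s and distance between bail_bar and keeper_seat below 0.008 m and value of joint lid below 0.03 rad and distance of each of wax_block, tape_spool, glue_pot, mallet from where it was at the start of the episode below 0.03 m); the robot touches nothing.
It fails at once if a bystander is moved by more than 30 mm (distance of any of wax_block, tape_spool, glue_pot, mallet from where it was at the start of the episode above 0.03 m).
It also fails if it takes over 54 s, if anything falls off the work surface, if the arm or the gripper's body presses on something with over 40 N, if the wrist force passes 120 N, or if a joint passes its speed limit or range.

## Working session

There is one attempt and no reset: what is moved stays moved. The work goes in short steps, each a Python script; the robot and the scene stay as the last script left them, time stands still between calls to the robot, and variables do not carry over. Pictures are saved under pics/ and viewed, at most 10 in all, crops included, and the job is handed in when it is done.

```bash
ls; mkdir -p pics
python3 - <<'E'
from bench import ctrl
import cv2, numpy as np
s=ctrl.read_state(); print(s)
for n in("scene","top"):
    im=ctrl.grab_frame(n); cv2.imwrite(f"pics/{n}0.png",im)
    i=ctrl.camera_info(n); print(n,i)
i=ctrl.camera_info("wrist");print(i)
E
```

```text
pics
{'t': 0.0, 'joints': array([-1.25848119,  0.61594653, -0.0125924 ,  1.42492736,  0.00809404,
        1.1033772 , -0.04040283]), 'joint_vel': array([-2.17709172e-04,  1.63418556e-04,  9.40392195e-05,  1.53178207e-03,
        2.64982265e-03, -4.61298312e-04,  5.36296618e-04]), 'joint_efforts': array([ 1.58637170e-05, -4.69211841e+01,  2.59295963e-01, -1.71031469e+01,
        9.98926931e-03,  9.68634122e-03,  2.14519133e-06]), 'ee_pos': array([215.78623427, 612.31858332, 230.11104831]), 'ee_rot': array([-0.52953636, -3.09624074,  0.00404963]), 'wrist_force': array([ 0.41278062,  0.53202812, -0.57419621]), 'wrist_torque': array([ 0.00822508, -0.04764666, -0.03318235]), 'grip_force': 0.0, 'width': 1.0015220263573457}
scene {'mtx': array([[463.10022663,   0.        , 262.72122028],
       [  0.        , 463.10022663, 192.17836364],
       [  0.        ,   0.        ,   1.        ]]), 'dist': array([-0.12809152,  0.        ,  0.        ,  0.        ,  0.        ]), 'T': array([[ 8.86711429e-01,  3.03535854e-01, -3.48724571e-01,
         1.52496638e+02],
       [-4.62096924e-01,  6.0548
[... 727 characters left out ...]
e+03],
       [ 0.00000000e+00,  0.00000000e+00,  0.00000000e+00,
         1.00000000e+00]])}
{'mtx': array([[265.20830699,   0.        , 257.19210506],
       [  0.        , 265.20830699, 191.25856021],
       [  0.        ,   0.        ,   1.        ]]), 'dist': array([-0.05015642,  0.        ,  0.        ,  0.        ,  0.        ]), 'tool_from_camera': array([[-3.54984488e-04,  9.56972221e-01,  2.90179326e-01,
         7.42993732e+01],
       [ 9.99998969e-01,  7.43461593e-04, -1.22850920e-03,
         4.58841253e-01],
       [-1.39138636e-03,  2.90178591e-01, -9.56971499e-01,
        -1.42658354e+02],
       [ 0.00000000e+00,  0.00000000e+00,  0.00000000e+00,
         1.00000000e+00]])}
```

View pics/scene0.png

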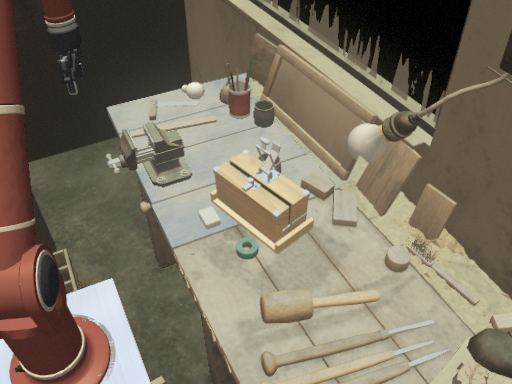

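View pics/top0.png

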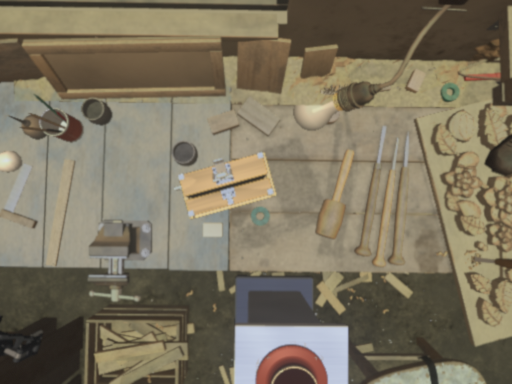

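```bash
cat > h.py <<'E'
import cv2, numpy as np
from bench import ctrl
def ray(name,uv,T=None):
    i=ctrl.camera_info(name); T=i["T"] if T is None else T
    p=cv2.undistortPoints(np.array([[uv]],float),i["mtx"],i["dist"])[0,0]
    d=T[:3,:3]@np.array([p[0],-p[1],-1.]); return T[:3,3],d/np.linalg.norm(d)
def onz(name,uv,z,T=None):
    o,d=ray(name,uv,T); return o+d*(z-o[2])/d[2]
def tri(r1,r2):
    (a,d),(b,e)=r1,r2
    s,t=np.linalg.lstsq(np.c_[d,-e],b-a,rcond=None)[0]
    return (a+s*d+b+t*e)/2,np.linalg.norm(a+s*d-b-t*e)
def proj(name,P,T=None):
    i=ctrl.camera_info(name); T=i["T"] if T is None else T
    q=(np.asarray(P,float)-T[:3,3])@T[:3,:3]; q=q*[1,-1,-1]
    return cv2.projectPoints(q.reshape(-1,1,3),np.zeros(3),np.zeros(3),i["mtx"],i["dist"])[0].reshape(-1,2)
E
python3 - <<'E'
import cv2,numpy as np
a=cv2.imread("pics/top0.png")[140:230,165:290]; b=cv2.imread("pics/scene0.png")[130:250,200:325]
a=cv2.resize(a,None,fx=6,fy=6,interpolation=2); b=cv2.resize(b,None,fx=5,fy=5,interpolation=2)
cv2.imwrite("pics/a1.png",a); cv2.imwrite("pics/b1.png",b)
E
```

```text
(no output)
```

View pics/a1.png

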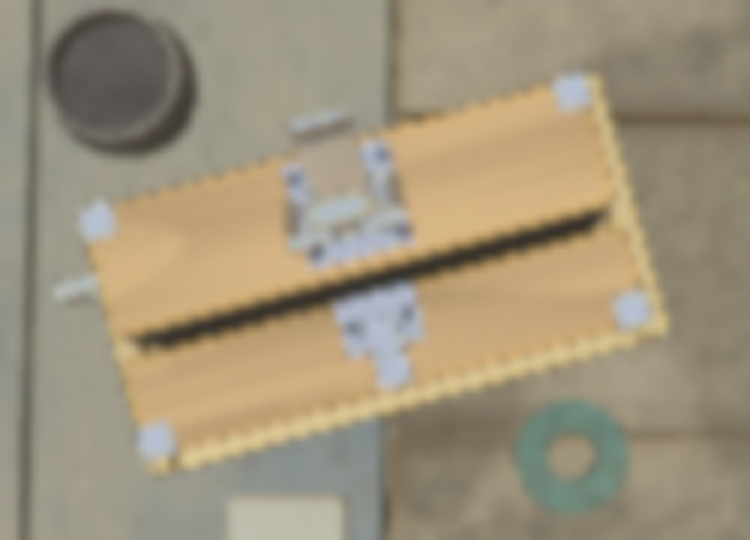

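View pics/b1.png

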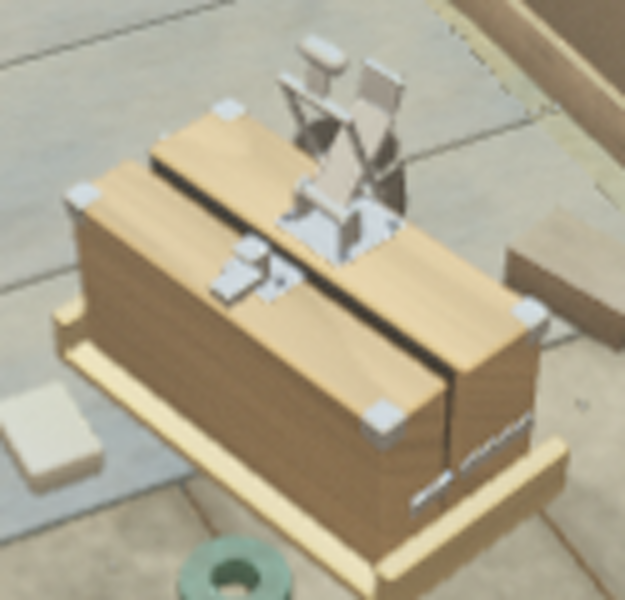

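Run:
```python
from h import *
c=lambda u,v:(165+u/6-.4,140+v/6-.4); sc=lambda u,v:(200+u/5-.4,130+v/5-.4)
R=onz("top",c(597,75),120);L=onz("top",c(82,212),120)
FR=onz("top",c(662,330),118);FL=onz("top",c(152,465),118)
print(R,L,np.linalg.norm(R-L),FR,FL,np.linalg.norm(FR-FL),np.linalg.norm(FR-R),np.linalg.norm(FL-L))
y=(L-R)+(FL-FR);y[2]=0;y/=np.linalg.norm(y); x=np.array([y[1],-y[0],0]); print("yaw",np.arctan2(x[1],x[0]))
for P in(R,L,FR,FL): print(P@x,P@y)
# scene check
for uv,z in [((545,312),120),((228,100),120),((385,425),118),((70,190),118)]:
    P=onz("scene",sc(*uv),z); print("sc",P,P@x,P@y)
O=x*((R+L)@x/2-58)+y*((R+L+FR+FL)@y/4); print("O",O)
t,e=tri(ray("top",c(322,122)),ray("scene",sc(322,55))); print("tab",t,e,(t-O)@x,(t-O)@y)
for n,uv in(("tip",(385,72)),("barL",(285,78)),("barR",(350,122))):
    # intersect with plane y_case const
    o,d=ray("scene",sc(*uv)); yy={"tip":0,"barL":21,"barR":-21}[n]
    P=o+d*((O@y+yy-o@y)/(d@y)); print(n,(P-O)@x,P[2])
for n,uv in(("keepertop",(395,365)),):
    P=onz("top",c(*uv),127);print(n,(P-O)@x,(P-O)@y)
```

```text
[618.9670016   87.81139517 120.        ] [557.63107102 303.81517346 120.        ] 224.54337802571087 [511.4212589   59.08364495 118.        ] [451.86118294 272.3796335  118.        ] 221.45559685742649 111.33449782163514 110.36060165406091
yaw 0.2745029713665306
619.5958127414956 -83.25874744315486
619.1081277115032 141.28410098116885
508.28938816011384 -81.7586634105579
508.77707319010625 139.69639646116988
sc [619.54991327  96.07049276 120.        ] 622.3956818399207 -75.46687911750305
sc [558.70571487 305.91210878 120.        ] 620.7109501661765 143.01122498462956
sc [519.11040797  66.84219147 118.        ] 517.7937537970383 -76.3748830127992
sc [458.9543738  277.76383371 118.        ] 517.0641826620717 142.95627149836054
O [532.47649147 180.07022339   0.        ]
tab [571.81903538 201.72466931 214.25003413] 26.838555016727465 43.7394001171601 10.179178095524838
tip 55.97660300081421 202.4959802430759
barL 12.570702103083642 209.18970788002616
barR 13.192880499432349 207.80507130127842
keepertop -38.662931002916366 1.387551395752749
```

```bash
cat >> h.py <<'E'
from scipy.spatial.transform import Rotation as Ro
YAW=0.2745
O=np.array([532.5,180.,0.])
def setO(o): global O; O=np.array(o,float)
Cx=np.array([np.cos(YAW),np.sin(YAW),0]);Cy=np.array([-np.sin(YAW),np.cos(YAW),0]);C=np.c_[Cx,Cy,[0,0,1]]
def W(p): return O+C@np.asarray(p,float)
def loc(P): return C.T@(np.asarray(P)-O)
def rot(tau):
    s,c=np.sin(tau),np.cos(tau)
    return Ro.from_matrix(C@np.array([[-c,0,s],[0,1,0],[-s,0,-c]])).as_rotvec()
def wT():
    s=ctrl.read_state(); M=np.eye(4); M[:3,:3]=Ro.from_rotvec(s["ee_rot"]).as_matrix(); M[:3,3]=s["ee_pos"]
    return M@ctrl.camera_info("wrist")["tool_from_camera"]
def snap(n):
    T=wT(); im=ctrl.grab_frame("wrist"); np.save(f"pics/{n}.npy",T); cv2.imwrite(f"pics/{n}.png",im); return im,T
E
python3 - <<'E'
from h import *
ims=[]
for n,p,t in(("w1",(0,0,290),.25),("w2",(-60,0,290),.25)):
    ctrl.move_to(W(p),rot(t)); ctrl.pause(.3); ims.append(snap(n)[0])
print(ctrl.read_state()["t"],ctrl.read_state()["joints"])
for p,t in(((19,0,211),.25),((-62,0,121),.25),((60,0,150),.0),((95,0,150),-.3)): print(p,t,ctrl.ik(W(p),rot(t)) is not None)
v=np.vstack(ims)[:, :]; v=np.hstack(ims); cv2.imwrite("pics/w12.png",cv2.resize(v,(800,300),interpolation=3))
E
```

```text
3.0917 [-0.4261592   0.21448153  0.04029949  1.9462592   0.02914966  0.73281415
  1.43807667]
(19, 0, 211) 0.25 True
(-62, 0, 121) 0.25 True
(60, 0, 150) 0.0 True
(95, 0, 150) -0.3 True
```

View pics/w12.png

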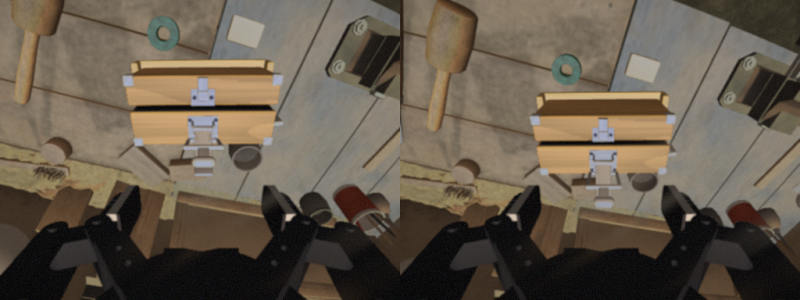

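Run:
```python
import cv2,numpy as np
a=cv2.imread("pics/w1.png")[70:240,190:330]; b=cv2.imread("pics/w2.png")[110:280,190:330]
v=np.hstack([cv2.resize(i,None,fx=2.85,fy=2.85*1,interpolation=2) for i in(a,b)]); print(v.shape); cv2.imwrite("pics/w12c.png",v)
```

```text
(484, 798, 3)
```

View pics/w12c.png

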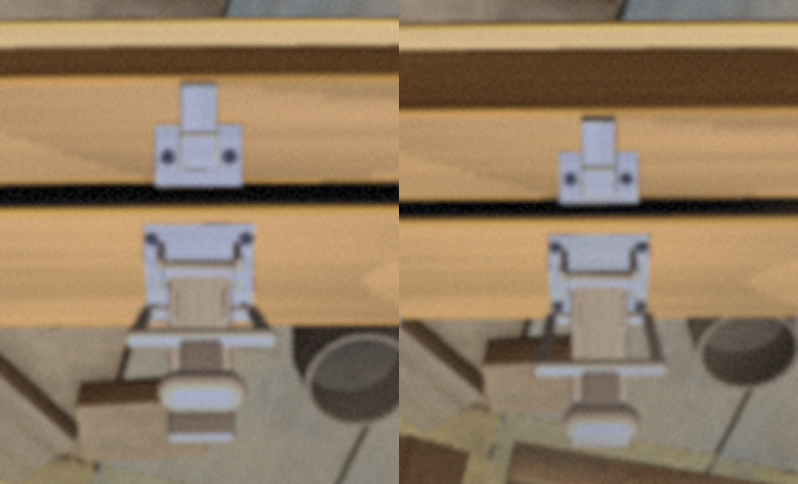

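Run:
```python
from h import *
T1=np.load("pics/w1.npy");T2=np.load("pics/w2.npy")
a=lambda p:(190+p[0]/2.85-.3,70+p[1]/2.85-.3); b=lambda p:(190+p[0]/2.85-.3,110+p[1]/2.85-.3)
for n,p,q in(("tab",(202,391),(203,426)),("bar",(200,341),(202,371)),("foot",(198,84),(200,119)),("keepback",(199,186),(200,204)),("plateF",(199,226),(200,235))):
    P,e=tri(ray("wrist",a(p),T1),ray("wrist",b(q),T2)); print(n,loc(P).round(1),round(e,1))
def pl(n,p,q,z): print(n,loc(onz("wrist",a(p),z,T1)).round(1),loc(onz("wrist",b(q),z,T2)).round(1))
pl("backfront L",(0,209),(0,219),120);pl("backfront R",(398,205),(398,215),120)
pl("backrear L",(0,328),(0,321),120);pl("backrear R",(398,326),(398,319),120)
pl("footfront",(198,84),(200,119),127); pl("screws",(199,157),(200,179),122)
pl("lidfront",(198,74),(200,107),118)
```

```text
tab [ 15.9   4.2 231.9] 0.2
bar [ 13.9   3.9 207.5] 0.5
foot [-45.9   3.7 122.5] 0.5
keepback [ -7.4   4.1 124.5] 0.2
plateF [ 11.5   4.2 119.2] 0.2
backfront L [  3.7 -76.6 120. ] [  2.6 -84.8 120. ]
backfront R [  1.9  84.7 120. ] [  0.7  92.2 120. ]
backrear L [ 59.3 -83.8 120. ] [ 59.8 -92.4 120. ]
backrear R [ 58.3  92.5 120. ] [ 58.9 100.5 120. ]
footfront [-46.9   3.4 127. ] [-47.8   3.9 127. ]
screws [-18.2   4.  122. ] [-18.2   4.1 122. ]
lidfront [-48.6   3.5 118. ] [-49.4   4.  118. ]
```

```bash
sed -i 's/^YAW=.*/YAW=0.281/; s/^O=np.*/O=np.array([531.4,183.9,0.])/' h.py
cat >> h.py <<'E'
def kin(lev,phi):
    "lever, loop sum angle -> bar, tab in case x,z"
    u=lambda a:np.array([np.cos(a),np.sin(a)])
    p=np.array([22,138.])+16*u(lev-.25); bar=p+62*u(phi); return bar,bar+22*u(phi-.611)
def tcp(xz,tau,g=17): return W((xz[0]+g*np.sin(tau),0,xz[1]-g*np.cos(tau)))
def stat(m=""):
    s=ctrl.read_state(); print(m,round(s["t"],1),loc(s["ee_pos"]).round(1),"F",(C.T@s["wrist_force"]).round(1),"w",round(s["width"],3),"g",round(float(s["grip_force"]),1))
E
python3 - <<'E'
from h import *
print(kin(1.09,1.895)); tau=.25
ctrl.move_gripper(.62)
P=np.array([17.5,230.5]); ctrl.move_to(tcp(P+[-10,45],tau),rot(tau)); stat()
ctrl.move_linear(tcp(P,tau),rot(tau),v=80); stat()
ctrl.move_gripper(0.0,20); stat()
im,_=snap("g1"); cv2.imwrite("pics/s1.png",cv2.resize(ctrl.grab_frame("scene")[100:220,210:310],None,fx=4,fy=4,interpolation=2))
cv2.imwrite("pics/g1v.png",np.hstack([cv2.resize(im,None,fx=.78,fy=1.25*.78)[:300],cv2.resize(cv2.imread("pics/s1.png"),(400,480))[:300]]))
E
```

```text
(array([ 12.92905442, 208.68438132]), array([ 19.1524334 , 229.78579251]))
 3.9 [ 11.9  -0.  257.8] F [-1.5 -0.4 -0.2] w 0.619 g 0.0
 4.7 [ 21.9   0.  214.5] F [ 0.4 -0.1  0.4] w 0.622 g 0.0
 5.0 [ 22.2  -0.8 214.8] F [-1.1 -1.4  2.9] w 0.28 g 19.5
```

View pics/s1.png

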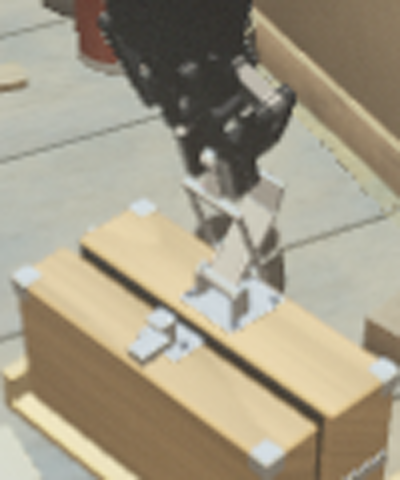

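Run:
```python
from h import *
tau=.25; off=np.array([17.5,230.5])-kin(1.09,1.895)[1]
for s in np.linspace(0,1,8)[1:]:
    lev=1.09+s*1.0; phi=1.895+s*1.3
    ctrl.move_linear(tcp(kin(lev,phi)[1]+off*(1-s)*1.0+off*s*.5,tau),rot(tau),v=100); stat(f"{lev:.2f} {phi:.2f}")
b,t=kin(2.09,3.195); print(b,t)
snap("g2"); im=ctrl.grab_frame("scene")[110:230,210:310]; cv2.imwrite("pics/s2.png",cv2.resize(im,None,fx=5,fy=5,interpolation=2))
```

```text
1.23 2.08 5.4 [  5.4  -0.7 211.4] F [-0.6 -2.6  0.4] w 0.277 g 19.9
1.38 2.27 5.8 [ -9.8  -0.6 206.2] F [-0.5 -4.   2.3] w 0.28 g 19.8
1.52 2.45 6.1 [-24.   -0.4 198. ] F [ 0.  -3.8  0.8] w 0.282 g 20.0
1.66 2.64 6.4 [-36.5  -0.4 187.5] F [-2.  -5.6  0.4] w 0.276 g 20.0
1.80 2.82 6.7 [-46.6  -0.4 175. ] F [-1.7 -5.2  1.1] w 0.278 g 19.9
1.95 3.01 7.0 [-54.   -0.4 160.9] F [-1.2 -5.9  0.3] w 0.278 g 20.0
2.09 3.20 7.3 [-58.7  -0.4 145.7] F [ 0.3 -5.3 -0.1] w 0.278 g 20.0
[-44.16702034 150.11404638] [-62.83471123 161.75523691]
```

View pics/s2.png

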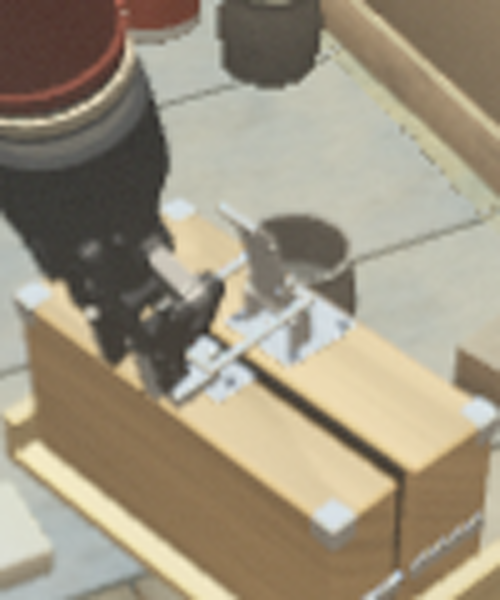

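Run:
```python
from h import *
tau=.25; off=(np.array([17.5,230.5])-kin(1.09,1.895)[1])*.5
F=lambda: C.T@ctrl.read_state()["wrist_force"]
f0=F()
for phi in np.arange(3.23,3.62,.03):
    b,t=kin(2.09,phi); ctrl.move_linear(tcp(t+off,tau),rot(tau),v=40); ctrl.pause(.1); f=F()-f0
    print(round(phi,2),b.round(1),f.round(1))
    if f[2]>4: break
stat()
```

```text
3.23 [-44.  147.9] [-0.  -1.3  0.6]
3.26 [-43.8 146.1] [-0.7 -0.7  0.4]
3.29 [-43.6 144.3] [-0.4 -0.1  0.4]
3.32 [-43.3 142.4] [ 0.4 -0.7  1.3]
3.35 [-42.9 140.6] [ 0.  -0.2  0.2]
3.38 [-42.5 138.8] [-0.5 -0.9  1.1]
3.41 [-42. 137.] [-0.  -0.4 -0.1]
3.44 [-41.5 135.2] [ 0.1 -0.1  0.4]
3.47 [-40.9 133.4] [-0.4 -0.5  0.5]
3.5 [-40.3 131.7] [-0.9 -0.5  2.6]
3.53 [-39.6 129.9] [-1.8 -1.5  4.5]
 11.3 [-56.3  -0.4 119.7] F [-1.7 -6.3  4.2] w 0.278 g 20.7
```

Run:
```python
from h import *
tau=.25
F=lambda: C.T@ctrl.read_state()["wrist_force"]
p=loc(ctrl.read_state()["ee_pos"]); p[2]+=.3; p[1]=0; x0=p[0]
for i in range(11):
    p=p+[1.5,0,.08]; ctrl.move_linear(W(p),rot(tau),v=40); ctrl.pause(.1); f=F(); print(round(p[0]-x0,1),f.round(1))
    if f[0]<-9 : break
stat()
im=ctrl.grab_frame("scene")[110:230,210:310]; cv2.imwrite("pics/s3.png",cv2.resize(im,None,fx=5,fy=5,interpolation=2)); snap("g3")
```

```text
1.5 [-1.9 -5.4  1.3]
3.0 [-4.7 -4.6  3.8]
4.5 [-6.3 -4.6  6.5]
6.0 [-9.2 -5.3  9.6]
 12.7 [-54.5  -0.5 119.8] F [-9.2 -5.3  9.6] w 0.279 g 21.1
```

Run:
```python
import cv2,numpy as np
a=cv2.imread("pics/s3.png"); b=cv2.imread("pics/g3.png")
b=b[120:384,150:370]
cv2.imwrite("pics/v3.png",np.hstack([cv2.resize(a[100:480,100:400],(400,507)),cv2.resize(b,(400,480))[:507] if 0 else cv2.resize(b,(400,507))]))
```

```text
(no output)
```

View pics/v3.png

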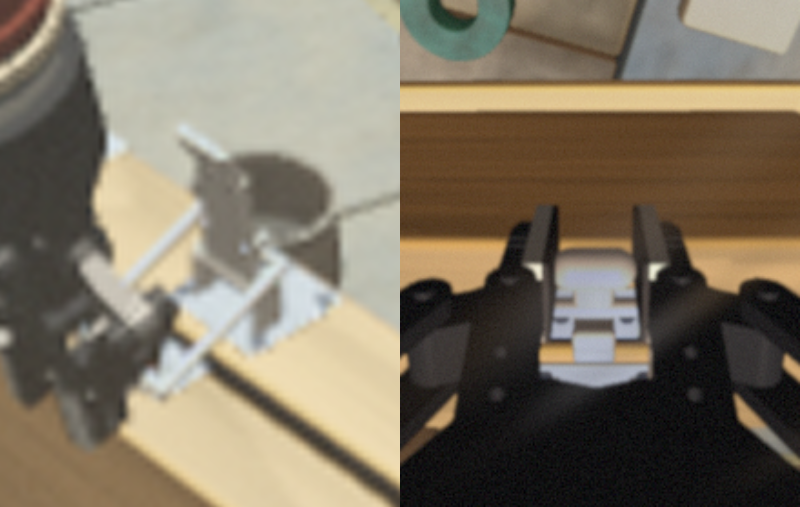

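Run:
```python
from h import *
T=np.load("pics/g3.npy")
def pr(n,p):
    u,v=proj("wrist",W(p),T)[0]; print(n,p,((u-150)/.55+400).round(),((v-120)*507/264).round())
g=loc(ctrl.read_state()["ee_pos"]); print(g)
s,c=np.sin(.25),np.cos(.25)
pr("tab if 17",(g[0]-17*s,0,g[2]+17*c))
pr("tip+x corner",(g[0]+11*c,12,g[2]+11*s)); pr("tip-x corner",(g[0]-11*c,12,g[2]-11*s))
for x in(-33,-37,-41): pr("bar",(x,0,131)); pr("barend",(x,21,131))
pr("lidfront",(-49.5,30,117.5)); pr("footfront",(-48,7,126)); pr("screw",(-18,9,121)); pr("liptop",(-33,7,140)); pr("lipback",(-25,7,140))
pr("seam lid",(-9,0,120)); pr("back front",(2,0,120)); pr("platefront",(11.5,0,121))
```

```text
[-54.50127896  -0.48939348 119.78076549]
tab if 17 (np.float64(-58.70714626441039), 0, np.float64(136.25227666166063)) 594.0 259.0
tip+x corner (np.float64(-43.843242318266405), 12, np.float64(122.50220904437943)) 630.0 262.0
tip-x corner (np.float64(-65.1593155959006), 12, np.float64(117.05932194077992)) 631.0 198.0
bar (-33, 0, 131) 594.0 307.0
barend (-33, 21, 131) 657.0 307.0
bar (-37, 0, 131) 594.0 298.0
barend (-37, 21, 131) 658.0 298.0
bar (-41, 0, 131) 594.0 289.0
barend (-41, 21, 131) 659.0 289.0
lidfront (-49.5, 30, 117.5) 683.0 238.0
footfront (-48, 7, 126) 616.0 261.0
screw (-18, 9, 121) 619.0 313.0
liptop (-33, 7, 140) 616.0 330.0
lipback (-25, 7, 140) 616.0 347.0
seam lid (-9, 0, 120) 594.0 328.0
back front (2, 0, 120) 595.0 348.0
platefront (11.5, 0, 121) 595.0 366.0
```

Run:
```python
from h import *
tau=.25
p=loc(ctrl.read_state()["ee_pos"]); 
ctrl.move_linear(W((-56.5,0,p[2]+1)),rot(tau),v=30); ctrl.pause(.2); stat("back")
ctrl.move_gripper(.5); ctrl.pause(.3); stat("open")
b,t=kin(2.0,3.52); print(b,t)
ctrl.move_linear(tcp((t[0],t[1]),tau,9),rot(tau),v=60); stat("up")
im,_=snap("g4"); cv2.imwrite("pics/v4.png",cv2.resize(im[120:384,150:370],(660,600),interpolation=2)[:500])
T=np.load("pics/g4.npy")
for n,q in(("tab",(t[0],0,t[1])),("bar",(b[0],0,b[1])),("liptop",(-33,0,140))):
    u,v=proj("wrist",W(q),T)[0]; print(n,(u-150)*3,(v-120)*600/264)
```

```text
back 13.3 [-55.   -0.4 121.5] F [ 0.5 -5.7  0.3] w 0.277 g 20.5
open 13.9 [-56.5   0.2 120.8] F [-0.4 -0.4  0.4] w 0.5 g 0.0
[-38.46569762 130.83843572] [-59.87328286 135.90946067]
up 14.2 [-57.4   0.  127.8] F [-0.2  0.7  0.4] w 0.504 g 0.0
tab 317.7763745944452 287.68130030522525
bar 318.16099784998886 332.6004508750206
liptop 318.1167163053431 372.7873623388252
```

View pics/v4.png

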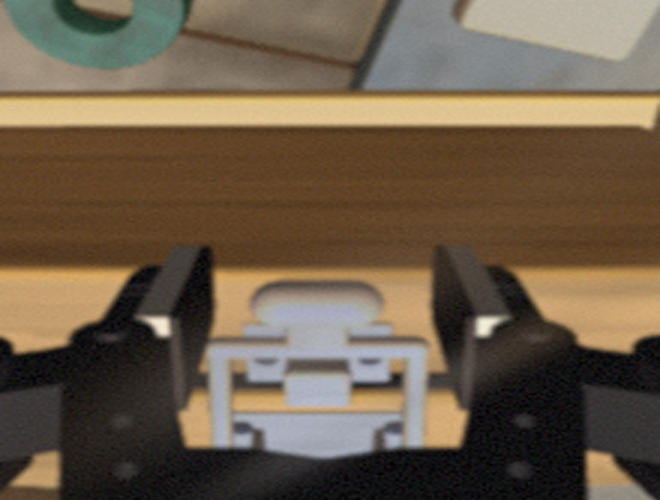

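Run:
```python
from h import *
tau=.25
F=lambda: C.T@ctrl.read_state()["wrist_force"]
p=loc(ctrl.read_state()["ee_pos"]); p[1]=0; p[0]+=3; p[2]-=1
ctrl.move_linear(W(p),rot(tau),v=40); ctrl.move_gripper(0,20); ctrl.pause(.2); f0=F(); stat("grip")
x0=p[0]
for i in range(9):
    p=p+[1.2,0,0]; ctrl.move_linear(W(p),rot(tau),v=40); ctrl.pause(.1); f=F()-f0; print(round(p[0]-x0,1),round(loc(ctrl.read_state()["ee_pos"])[0]-x0,1),f.round(1))
    if f[0]<-7 : break
stat()
im=ctrl.grab_frame("scene")[110:230,210:310]; cv2.imwrite("pics/s5.png",cv2.resize(im,None,fx=4,fy=4,interpolation=2)); snap("g5")
```

```text
grip 15.0 [-54.6  -0.7 126.5] F [-0.2 -2.8  1.3] w 0.28 g 19.6
1.2 -0.1 [-3.4 -1.3  2.5]
2.4 0.1 [-5.8  0.2  5.4]
3.6 0.3 [-7.9 -1.7  8.6]
 16.1 [-54.1  -0.7 126.2] F [-8.2 -4.5  9.9] w 0.28 g 20.1
```

Run:
```python
from h import *
T1=np.load("pics/w1.npy");T2=np.load("pics/w2.npy")
a=lambda p:(190+p[0]/2.85-.3,70+p[1]/2.85-.3); b=lambda p:(190+p[0]/2.85-.3,110+p[1]/2.85-.3)
for z in(136,140): print("lip line",z,loc(onz("wrist",a((198,132)),z,T1)).round(1),loc(onz("wrist",b((200,167)),z,T2)).round(1))
P,e=tri(ray("wrist",a((198,132)),T1),ray("wrist",b((200,167)),T2)); print(loc(P),e)
print("footfront",loc(onz("wrist",a((198,84)),127,T1)).round(1),loc(onz("wrist",b((200,119)),127,T2)).round(1))
# vertical profiles in g5 and g4 along the column of leg / center
for n in("g3","g4","g5"):
    im=cv2.cvtColor(cv2.imread(f"pics/{n}.png"),cv2.COLOR_BGR2GRAY)
    T=np.load(f"pics/{n}.npy"); u=int(round(proj("wrist",W((-33,0,131)),T)[0][0]))
    print(n,u,"row235+",im[235:310,u-1:u+2].mean(1).astype(int).tolist())
    for x in(-30,-34,-38,-42): print(x,proj("wrist",W((x,0,131)),T)[0].round(1), end=' ')
    print("lip",proj("wrist",W((-32.5,0,140)),T)[0].round(1))
```

```text
lip line 136 [-31.8  -0.4 136. ] [-3.08e+01  1.00e-01  1.36e+02]
lip line 140 [-32.9  -0.5 140. ] [-32.8   0.  140. ]
[-33.0183602   -0.21222605 140.43251932] 0.5031382566903959
footfront [-46.9  -0.3 127. ] [-47.8   0.2 127. ]
g3 257 row235+ [73, 74, 72, 72, 73, 75, 76, 77, 87, 107, 124, 142, 144, 127, 101, 83, 83, 92, 107, 118, 130, 143, 152, 158, 165, 166, 170, 170, 172, 173, 174, 177, 177, 177, 177, 176, 176, 178, 178, 179, 179, 180, 181, 180, 182, 179, 182, 182, 183, 179, 157, 114, 85, 76, 73, 75, 85, 108, 142, 167, 180, 181, 183, 182, 182, 181, 180, 179, 177, 183, 181, 183, 175, 152, 137]
-30 [256.9 283.1] -34 [256.9 278.7] -38 [256.9 274. ] -42 [256.8 269.3] lip [256.9 292.7]
g4 256 row235+ [69, 78, 90, 107, 129, 145, 146, 138, 110, 88, 84, 93, 106, 120, 135, 146, 154, 160, 166, 168, 169, 171, 172, 174, 174, 175, 173, 173, 172, 173, 176, 175, 175, 176, 175, 178, 177, 178, 178, 177, 177, 173, 147, 111, 88, 79, 81, 91, 115, 144, 167, 176, 179, 180, 179, 179, 180, 180, 177, 181, 183, 185, 183, 183, 179, 162, 145, 160, 176, 173, 173, 172, 172, 171, 175]
-30 [256.1 275.8] -34 [256.1 271.5] -38 [256.1 267.1] -42 [256.  262.5] lip [256.  284.6]
g5 257 row235+ [86, 104, 125, 141, 147, 131, 101, 80, 83, 98, 110, 126, 138, 149, 159, 164, 167, 169, 170, 171, 172, 172, 173, 174, 173, 170, 170, 173, 173, 173, 173, 174, 175, 174, 176, 176, 181, 178, 177, 177, 170, 148, 111, 88, 79, 79, 90, 113, 140, 166, 177, 180, 179, 179, 181, 180, 178, 178, 180, 182, 185, 184, 183, 182, 172, 152, 144, 167, 177, 174, 173, 171, 170, 170, 173]
-30 [257.2 274.5] -34 [257.2 270. ] -38 [257.2 265.5] -42 [257.2 260.8] lip [257.2 283.3]
```

Run:
```python
from h import *
tau=.25
F=lambda: C.T@ctrl.read_state()["wrist_force"]
p=loc(ctrl.read_state()["ee_pos"]); p[1]=0; p[0]=-54.6
ctrl.move_linear(W(p),rot(tau),v=40); ctrl.pause(.2); f0=F(); stat("relax")
z0=p[2]
for i in range(6):
    p=p+[0,0,1]; ctrl.move_linear(W(p),rot(tau),v=40); ctrl.pause(.1); f=F(); print(round(p[2]-z0,1),(loc(ctrl.read_state()["ee_pos"])).round(1),f.round(1))
    if f[2]<-6 : break
stat()
```

```text
relax 16.6 [-54.5  -0.6 126.3] F [-2.  -4.6  6.7] w 0.275 g 19.9
1.0 [-54.6  -0.5 126.8] [-0.1 -5.2 -0.4]
2.0 [-54.8  -0.5 127.7] [-0.3 -5.6 -1.1]
3.0 [-55.   -0.5 128.6] [-0.8 -5.4 -0.2]
4.0 [-55.2  -0.5 129.5] [-1.4 -4.6 -0.1]
5.0 [-55.4  -0.5 130.5] [-0.4 -4.9 -1. ]
6.0 [-55.5  -0.5 131.3] [-0.9 -3.7 -0.2]
 18.7 [-55.5  -0.5 131.3] F [-0.9 -3.7 -0.2] w 0.276 g 19.7
```

Run:
```python
from h import *
tau=.25
def st(): s=ctrl.read_state(); return loc(s["ee_pos"]),C.T@s["wrist_force"]
p,_=st(); p[1]=0
p[0]=-60; ctrl.move_linear(W(p),rot(tau),v=60); print("out",*[a.round(1) for a in st()])
for i in range(12):
    p=p+[0,0,-1.2]; ctrl.move_linear(W(p),rot(tau),v=60); e,f=st()
    print(e.round(1),f.round(1))
    if f[2]>3: break
p[2]=e[2]+.3
for i in range(14):
    p=p+[1.0,0,0]; ctrl.move_linear(W(p),rot(tau),v=60); e,f=st(); 
    print("x",p.round(1),e.round(1),f.round(1))
    p[2]+=np.clip((f[2]-1.)*.3,-.5,1)
    if f[0]<-8: break
```

```text
out [-59.   -0.4 131.3] [ 1.1 -5.9 -0. ]
[-59.   -0.5 130.1] [ 2.  -5.3 -1.6]
[-58.8  -0.4 128.9] [ 1.3 -5.  -0.1]
[-58.7  -0.4 127.8] [ 1.2 -5.  -0.1]
[-58.6  -0.4 126.6] [ 1.9 -5.7  1.3]
[-58.6  -0.4 126.1] [-1.1 -6.1  4.9]
x [-59.    0.  126.4] [-58.7  -0.4 126.3] [-1.  -4.   0.9]
x [-58.    0.  126.3] [-58.6  -0.4 126.2] [-0.7 -5.8  4.4]
x [-57.    0.  127.3] [-58.6  -0.5 126.4] [-2.4 -5.1  1. ]
x [-56.    0.  127.3] [-58.5  -0.5 126.3] [-4.2 -3.9  2.6]
x [-55.    0.  127.8] [-58.2  -0.5 126.4] [-4.8 -3.8  2.6]
x [-54.    0.  128.3] [-57.   -0.5 126.7] [-3.2 -4.7 -1.4]
x [-53.    0.  127.8] [-56.6  -0.5 126.3] [-5.6 -4.   2.8]
x [-52.    0.  128.3] [-55.1  -0.5 126.7] [-3.  -5.2 -1. ]
x [-51.    0.  127.8] [-54.7  -0.5 126.5] [-6.2 -4.6  3.9]
x [-50.    0.  128.7] [-53.   -0.5 127.1] [-3.  -4.4  0.6]
x [-49.    0.  128.6] [-52.5  -0.5 127. ] [-5.  -5.1  2.3]
x [-48.   0. 129.] [-51.4  -0.5 127.2] [-4.5 -4.7 -0.8]
x [-47.    0.  128.5] [-51.2  -0.5 127. ] [-6.7 -4.6  5.4]
x [-46.    0.  129.5] [-49.8  -0.5 127.7] [-4.8 -4.4  0.6]
```

Run:
```python
from h import *
tau=.25
def st(): s=ctrl.read_state(); return loc(s["ee_pos"]),C.T@s["wrist_force"]
p=np.array([-46,0,129.4]); 
for i in range(9):
    p=p+[1.0,0,0]; ctrl.move_linear(W(p),rot(tau),v=60); e,f=st(); 
    print("x",p.round(1),e.round(1),f.round(1))
    p[2]+=np.clip((f[2]-1.)*.3,-.5,1)
    if f[0]<-11: break
# relax x force, lift test
q=np.array([e[0]+1.5,0,e[2]+.3])
for i in range(4):
    ctrl.move_linear(W(q),rot(tau),v=60); e,f=st(); print("lift",q.round(1),e.round(1),f.round(1)); q=q+[0,0,1.2]
    if f[2]<-6: break
print(ctrl.read_state()["t"])
```

```text
x [-45.    0.  129.4] [-49.6  -0.6 127.5] [-6.6 -5.4  3.5]
x [-44.    0.  130.1] [-49.3  -0.6 127.8] [-7. -4.  1.]
x [-43.    0.  130.1] [-49.2  -0.5 127.7] [-8.9 -3.9  3.8]
x [-42.   0. 131.] [-48.8  -0.6 128.1] [-8.8 -4.4  1.4]
x [-41.    0.  131.1] [-48.7  -0.6 128. ] [-9.1 -4.5  2.1]
x [-40.    0.  131.5] [-48.5  -0.6 128.1] [-11.1  -3.4   3.8]
lift [-47.    0.  128.4] [-49.9  -0.5 127.3] [-5.1 -4.8  3.3]
lift [-47.    0.  129.6] [-49.9  -0.5 128.1] [-3.2 -4.7 -0.5]
lift [-47.    0.  130.8] [-49.9  -0.6 129.2] [-2.9 -5.5 -0.7]
lift [-47.   0. 132.] [-49.9  -0.5 130.4] [-3.9 -4.2 -0.5]
26.2333
```

Run:
```python
from h import *
tau=.25
def st(): s=ctrl.read_state(); return loc(s["ee_pos"]),C.T@s["wrist_force"]
q=np.array([-47,0,132.8])
for i in range(5):
    ctrl.move_linear(W(q),rot(tau),v=60); e,f=st(); print("lift",q.round(1),e.round(1),f.round(1)); q=q+[0,0,.8]
    if f[2]<-5: break
print(ctrl.read_state()["t"])
```

```text
lift [-47.    0.  132.8] [-49.9  -0.5 131.2] [-3.  -4.  -0.7]
lift [-47.    0.  133.6] [-49.8  -0.5 131.6] [-2.4 -4.5 -4. ]
lift [-47.    0.  134.4] [-49.6  -0.5 132.2] [  0.4  -4.8 -10.5]
26.9833
```

Run:
```python
from h import *
tau=.25
def st(): s=ctrl.read_state(); return loc(s["ee_pos"]),C.T@s["wrist_force"]
ctrl.move_linear(W((-46.5,0,131)),rot(tau),v=40); print("down",*[a.round(1) for a in st()])
ctrl.move_linear(W((-44,0,130.5)),rot(tau),v=40); e,f=st(); print("draw",e.round(1),f.round(1))
ctrl.move_linear(W((e[0]+.5,0,e[2]+.3)),rot(tau),v=40); print("relax",*[a.round(1) for a in st()])
ctrl.move_gripper(.5); ctrl.pause(.2); e,f=st()
snap("g6")
ctrl.move_linear(W((e[0]-18,0,e[2]+70)),rot(tau),v=150)
im,_=snap("g7"); cv2.imwrite("pics/s7.png",ctrl.grab_frame("scene"))
T=np.load("pics/g7.npy"); g=cv2.cvtColor(im,cv2.COLOR_BGR2GRAY)
for x,z in((-29,131),(-33,131),(-33,140.4),(-50,137),(-47.5,127)): print((x,z),proj("wrist",W((x,0,z)),T)[0].round(1))
u=proj("wrist",W((-33,0,131)),T)[0][0]; 
for du in(0,12,14,16): print(du,g[130:250,int(u+du)].tolist())
ctrl.move_gripper(0); print(ctrl.read_state()["t"])
```

```text
down [-49.1  -0.5 129.6] [-4.2 -4.9 -2.6]
draw [-48.8  -0.5 128.6] [-6.7 -4.7 -0.9]
relax [-49.3  -0.5 128.4] [-2.6 -5.6 -2.3]
(-29, 131) [256.3 220.6]
(-33, 131) [256.3 217. ]
(-33, 140.4) [256.3 223.6]
(-50, 137) [256.3 204.8]
(-47.5, 127) [256.3 200.7]
0 [76, 66, 66, 80, 88, 91, 96, 97, 97, 95, 98, 104, 96, 91, 112, 155, 183, 192, 187, 183, 186, 188, 195, 188, 163, 117, 64, 65, 69, 65, 65, 70, 65, 67, 66, 63, 70, 65, 62, 70, 67, 73, 74, 65, 73, 67, 64, 66, 67, 69, 66, 70, 68, 68, 65, 64, 69, 69, 64, 63, 69, 63, 65, 89, 115, 136, 146, 129, 90, 71, 76, 97, 127, 147, 160, 165, 170, 170, 174, 175, 176, 172, 172, 168, 171, 173, 174, 176, 175, 175, 176, 173, 150, 120, 130, 153, 168, 174, 173, 173, 172, 171, 172, 176, 177, 175, 145, 97, 92, 122, 149, 163, 167, 165, 160, 162, 163, 165, 164, 166]
12 [64, 62, 47, 47, 54, 50, 54, 57, 67, 71, 81, 89, 91, 93, 116, 157, 183, 189, 186, 189, 186, 187, 188, 187, 167, 118, 68, 60, 68, 69, 64, 66, 62, 70, 65, 65, 67, 71, 66, 68, 66, 70, 70, 67, 68, 68, 63, 66, 67, 66, 72, 69, 72, 66, 68, 65, 67, 66, 59, 61, 63, 66, 66, 90, 114, 136, 149, 148, 149, 1
[... 673 characters left out ...]
 173, 170, 157, 137, 149, 161, 168, 170, 170, 168, 141, 93, 63, 65, 80, 105, 129, 148, 158, 163, 161, 162, 158, 163, 165, 164, 167]
16 [105, 114, 115, 119, 122, 116, 122, 120, 115, 121, 124, 121, 112, 91, 112, 157, 183, 192, 185, 185, 189, 189, 190, 191, 164, 116, 67, 59, 62, 67, 65, 68, 63, 64, 68, 66, 66, 68, 66, 66, 63, 72, 64, 67, 68, 69, 66, 66, 63, 72, 69, 71, 69, 68, 62, 63, 66, 63, 64, 69, 66, 61, 65, 86, 115, 138, 145, 146, 150, 159, 164, 164, 163, 157, 156, 153, 156, 156, 160, 163, 161, 157, 152, 160, 165, 169, 165, 166, 161, 136, 121, 136, 163, 170, 173, 168, 161, 163, 165, 165, 171, 166, 161, 138, 92, 65, 67, 81, 105, 128, 150, 161, 163, 165, 162, 158, 162, 164, 162, 157]
29.5417
```

Run:
```python
from h import *
def st(): s=ctrl.read_state(); return loc(s["ee_pos"]),C.T@s["wrist_force"]
def cor(th,r=52,g=4):
    c=np.array([22,138.])+r*np.array([np.cos(th),np.sin(th)])+g*np.array([-np.sin(th),np.cos(th)]); return W((c[0]-11,0,c[1]))
R=rot(0)
ctrl.move_to(W((-25,0,240)),R)
ctrl.move_linear(cor(1.9),R,v=120); print(*[a.round(1) for a in st()])
for th in np.arange(1.7,-.11,-.15):
    ctrl.move_linear(cor(th),R,v=90); e,f=st(); print(round(th,2),e.round(1),f.round(1))
    if f[2]>30: break
print(ctrl.read_state()["t"])
```

```text
[-1.00e+01  1.00e-01  1.86e+02] [-0.5  0.   0.2]
1.7 [  1.   0. 190.] [ 0.6  0.1 -0. ]
1.55 [  8.2  -0.  190.2] [ 0.1 -0.4 -0.6]
1.4 [ 15.9  -0.  189.8] [-0.   0.8 -0.3]
1.25 [ 23.5  -0.  188.4] [ 0.1 -0.1 -0.3]
1.1 [ 30.8   0.  185.9] [-0.9 -0.   0.7]
0.95 [ 38.2   0.  182.4] [-1.   0.2  0.8]
0.8 [ 44.8  -0.  177.7] [-0.3 -0.3  0.6]
0.65 [ 50.5  -0.  172.2] [-0.1  0.5 -0.2]
0.5 [ 5.510e+01 -1.000e-01  1.659e+02] [ 0.9  0.  -0.1]
0.35 [ 5.840e+01 -1.000e-01  1.589e+02] [ 0.5  0.  -0.1]
0.2 [ 60.9  -0.  151.5] [0.5 0.4 0.5]
0.05 [ 62.3  -0.  143.9] [-0.1  0.2 -0.3]
-0.1 [6.420e+01 1.000e-01 1.412e+02] [-5.1 -0.6 18.7]
33.975
```

Run:
```python
from h import *
def st(): s=ctrl.read_state(); return loc(s["ee_pos"]),C.T@s["wrist_force"]
ctrl.move_linear(W((45,0,200)),rot(0),v=200)
T1=np.load("pics/w1.npy"); M=T1@np.linalg.inv(ctrl.camera_info("wrist")["tool_from_camera"])
ctrl.move_to(M[:3,3],Ro.from_matrix(M[:3,:3]).as_rotvec()); ctrl.pause(.1)
im,T=snap("w3"); print(np.abs(T-T1).max(), ctrl.read_state()["t"])
cv2.imwrite("pics/scene8.png",ctrl.grab_frame("scene")); 
old=cv2.imread("pics/w1.png")
g=cv2.cvtColor(im,cv2.COLOR_BGR2GRAY); go=cv2.cvtColor(old,cv2.COLOR_BGR2GRAY)
for x,z in((-29,131),(-33,140),(-50,137),(11.5,121),(2,120),(-8,120),(58,120),(85,143)): print((x,z),proj("wrist",W((x,0,z)),T)[0].round(1))
u=int(round(proj("wrist",W((-30,0,131)),T)[0][0]))
for du in (-40,0,8,16): print(du,g[80:215,u+du].tolist())
print("old0",go[80:215,u].tolist()); print("old-40",go[80:215,u-40].tolist())
```

```text
1.6470784856700789 35.0917
(-29, 131) [259.6 118.3]
(-33, 140) [259.7 116.9]
(-50, 137) [259.6  99. ]
(11.5, 121) [259.6 150.7]
(2, 120) [259.6 142.6]
(-8, 120) [259.5 134.1]
(58, 120) [259.6 185.1]
(85, 143) [259.8 213.4]
-40 [187, 183, 188, 190, 190, 189, 170, 130, 87, 69, 70, 71, 71, 70, 70, 69, 68, 74, 67, 64, 84, 115, 150, 168, 167, 167, 163, 162, 164, 163, 164, 161, 163, 160, 162, 160, 158, 157, 162, 163, 155, 159, 153, 156, 156, 155, 156, 148, 145, 144, 146, 155, 157, 159, 158, 157, 157, 138, 95, 43, 15, 24, 41, 82, 132, 165, 172, 175, 177, 180, 178, 178, 176, 175, 174, 173, 180, 177, 172, 171, 172, 168, 173, 172, 167, 166, 162, 165, 166, 162, 160, 159, 160, 159, 160, 159, 167, 172, 170, 172, 172, 169, 173, 172, 168, 154, 143, 145, 144, 144, 144, 140, 141, 142, 141, 139, 141, 143, 140, 132, 129, 127, 127, 123, 103, 74, 51, 49, 54, 57, 59, 59, 72, 97, 132]
0 [190, 188, 189, 190, 190, 188, 160, 110, 72, 66, 71, 68, 69, 71, 69, 69, 66, 69, 67, 71, 88, 113, 133, 117, 113, 137, 160, 171, 172, 172, 174, 173, 177, 176, 174, 165, 162, 167, 177, 180, 177, 165, 148, 169, 178, 178, 178, 
[... 2371 characters left out ...]
0, 171, 171, 175, 174, 170, 168, 166, 156, 130]
old-40 [181, 183, 182, 185, 181, 167, 126, 84, 65, 66, 66, 67, 63, 63, 61, 69, 98, 137, 157, 161, 163, 158, 160, 160, 159, 158, 158, 159, 155, 157, 155, 156, 155, 155, 154, 155, 151, 151, 147, 151, 147, 151, 149, 144, 139, 137, 145, 153, 151, 151, 152, 150, 148, 133, 79, 27, 12, 1, 2, 16, 17, 40, 80, 131, 158, 165, 171, 174, 171, 174, 174, 169, 172, 171, 166, 169, 169, 168, 166, 165, 168, 164, 166, 166, 159, 156, 156, 158, 157, 155, 150, 154, 153, 156, 159, 161, 165, 167, 168, 166, 166, 169, 167, 161, 147, 141, 139, 137, 139, 137, 140, 135, 138, 137, 133, 137, 137, 133, 130, 127, 125, 120, 117, 98, 64, 46, 47, 51, 56, 51, 58, 76, 104, 132, 140]
```

```bash
python3 -c "
from bench import ctrl
print(ctrl.job_done())"
```

```text
the job is handed in; nothing more can be done
None
```

I hooked the loop, threw the lever down to its stop and handed the job in at about 35 s. The seam gap closed by about half, as expected for a clamped lid, but I did not see the result of the judging. After the throw I checked the lid and lever only from pixel readings, because the 10 viewed pictures were used up; throwing the lever also took only about 1 N, not the expected 5 N.

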